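# Scan the sewing tin's label past the button jar

## Task

Switch the scanner's base station on by turning its rotary handle clockwise fully to the on stop, and slide the button jar sideways along the surface, upright and without lifting it, until no part of it stands in front of the sewing tin's barcode label. Then pick up the stick scanner and hold its nose 5 to 12 cm in front of the label, square to it and pointing at the label's barcode middle, steady for at least a full second; then lay the scanner back right way up on its cork pad, along the pad and wholly on it. Leave the station on, and do not shift the tin or anything else on the surface.

Things in the scene. Friction and masses are not known exactly. Their poses are not given: they have to be found in the camera images.
- station: scanner base station, grey plastic box 110 x 110 x 40 mm high, fixed to the surface, with the black rotary handle on top; it stands to the robot's left or right, the pad on the other side. Origin: centre of the underside; z up; its -x side is the front, where the handle points when off.
- handle (a joint): angle of the rotary handle about the vertical axis through the station's centre: 0 = off (bar points to the station's -x), grows clockwise seen from above, 1.571 = on stop (bar points to the station's +y). Stays where it is left; friction about 0.12 N m.
- handle_axis (a point): point on the handle's turning axis at mid-height of its bar, 59 mm above the surface; axes are the station's
- handle_tip (a point): end of the handle's bar, at its mid-height. The bar is black, 14 mm wide, runs from the axis to 70 mm out, and spans 48 to 70 mm above the surface; round hub of radius 15 mm up to 70 mm.
- pad: cork pad 200 x 70 x 4 mm fixed to the surface, the scanner's resting place. Origin: centre of the underside; x along its length.
- wand: stick scanner 150 mm long: white grip 112 x 30 wide x 26 mm high, black head 36 mm wide on its front 38 mm, glass window at the nose; round key on top. 0.11 kg. Origin: centre of the underside (75 mm from either end); x points out of the nose, z up out of the key side. Starts lying on the pad.
- wand_nose (a point): centre of the scanner's front window: 75 mm ahead of the scanner's origin, 13 mm above its underside. The scanner reads straight along its x axis; axes are the scanner's.
- tin: yellow plastic sewing tin with pressed-on lid, 94 deep (x) x 134 wide (y) x 80 mm high, 0.7 kg, loose. Origin: centre of the underside; its label side is -x and faces roughly to the robot.
- label (a point): middle of the barcode on the white paper label, on the tin's -x face, 45 mm above the surface. The label is 50 mm wide, runs down the face from the lid and folds over the lid's front edge onto its top (seen from above); the barcode part is 50 x 28 mm. Axes are the tin's: the label faces along -x.
- jar: clear round button jar with steel screw-top lid, 64 mm diameter, 75 mm high, about 0.25 kg, loose, standing in front of the label. Origin: centre of the underside.
- egg: wooden darning egg on its round foot, 76 mm diameter at the foot, 60 mm above, 74 mm high; beside the jar, on one side. Origin: centre of the underside.
- thimble: steel thimble, 21 mm diameter, 26 mm high, standing mouth down; beside the jar, on the side away from the egg. Origin: centre of the underside.
- magnet: white ceramic disc magnet, 40 mm diameter, 10 mm high. Origin: centre of the underside.
- tape: black tape-measure case 62 x 66 x 34 mm high. Origin: centre of the underside.
- needlebox: wooden needle box 47 x 77 x 24 mm high. Origin: centre of the underside.
- spool_tall: thread spool standing on end, 42 mm diameter, 65 mm high. Origin: centre of the underside.
- spool_short: thread spool standing on end, 42 mm diameter, 40 mm high. Origin: centre of the underside.
Not all that is in view belongs to the job. Of the things like the wand, leave any that is blue or red; of the rest the larger one is meant.

How it is judged:
By the outcome, as a careful person would: the job done as asked, in the order asked, and still so for the second after the job is handed in, with the robot touching nothing.
It also fails if it takes over 70 s, if anything falls off the work surface, if the arm or the gripper's body presses on something with over 40 N, if the wrist force passes 120 N, or if a joint passes its speed limit or range.

## Robot

A 6-joint arm with a two-finger parallel gripper is mounted at the origin on the work surface. World frame = base frame: x ahead of the robot, y to its left, z up, the work surface at z = 0. Lengths are in m, angles in degrees, forces in N, time in s.
With the tool pointing down it reaches from about 0.275 to 0.875 m from the base axis. Payload 12.5 kg.
Tool frame: the origin (TCP) lies at the very end of the fingers, on their centre line; the grasp point (between the pads) lies 19 mm behind it (arm.tcp_to_grasp is the distance from the TCP to the grasp point, in m); x points along the fingers, z is the direction in which the jaws open and shut, and the axes are right-handed (so a half turn about x gives the same grasp; the last joint's range is limited). The gripper opens to 85 mm and grips with 20 to 120 N. Pads are 22 mm wide; open, the fingers measure 114 mm over their backs; the gripper's body (76 mm by 85 mm) begins 54 mm behind the grasp point. The pads swing forward as they close: fully open they stand 13 mm farther back than shut.
Start: joints at [69.294, 20.094, 94.641, -0, 65.266, -4.847], TCP at [0.15, 0.529, 0.231] pointing down, gripper open.
Joint ranges: [-157.81, 157.81], [-45, 120.19], [0.68, 151.7], [-89.99, 269.99], [4.06, 180], [-164.3, 164.3]. Speed limits (degrees/s): [127.2, 127.2, 159.86, 180, 180, 180].

## Interface

Orientations are given as [roll, pitch, yaw] about the fixed x, y, z axes, in that order (R = Rz(yaw) Ry(pitch) Rx(roll)).
In Python, from station import arm, imaging, workorder gives the robot as it stands.
- The arm moves only by the tool apply_moves, never from a script. Its argument "series" is a list of rows, each a list of 5 numbers: the opening, from -1 (shut) to 1 (fully open), then the shift along the world's x, y, z in cm, then the turn about the world's z in rad. A call has 1 to 10 rows; each row shifts and turns the commanded pose from where the row before left it; what a row does not reach is not made up. A row lasts 1/8 s, in which the tool goes at most 62.5 mm and 10.7 degrees, less where a joint would pass 70% of its speed; a pose out of reach is approached as far as the arm can. A call with a gripper value outside its range is refused whole. The fingers move at their own pace and stop on an object; "grip_force" is the grip in N (left out, the last holds). Time passes only in rows, so rows that do not move let the fingers close. It gives the time, the measured TCP pose, the force and the opening at its end, in the units of the state.
- arm.state(): the state, without advancing time (a new reading comes with each control period).
- imaging.grab_frame(name): name is "scene" or "top"; returns the picture (480x640x3 uint8, blue, green, red); there is no depth.
- imaging.camera_info(name): a dict with "fx", "fy", "cx", "cy" (pixels), "k1" (the pictures are not rectified: a ray, as slopes to the right and down, at radius r is drawn at 1 + k1 r^2 times it, then the intrinsics apply), "R" (3x3) and "t" (3): a world point X has camera coordinates R X + t. Camera axes: x right, y down, z forward; pixel columns grow to the right and rows downward; lengths in m; the calibration is good to about 2 mm. A picture is of the moment at which its call begins. camera_info takes no time and is no camera call.
- workorder.sign_off(): hands the job in, once; it reports no verdict.
The state is a dict: "time_s": time; "joints": joint angles; "qvel": joint speeds; "tau": joint torques, N m; "tool_pos": TCP position; "ee_rot": TCP orientation; "contact_force": force on the tool from outside, world axes, zero at the start; "ft_torque": the same for the moment, N m; "width": finger opening in m.
Only numpy, scipy, OpenCV 4.12 (cv2) and the standard library are available. Lean on these libraries where they do the work, as an engineer would, in place of code of your own. Each camera call takes 0.05 s, during which the arm holds its last target. There are 200 camera calls.

## Working session

There is one attempt and no reset: what is moved stays moved. The work goes in short steps, Python scripts to look and compute and a tool call to move; the robot and the scene stay as the last step left them, time stands still between calls to the robot, and variables do not carry over. Pictures are saved under pics/ and viewed, about 8 in all and at most 12, crops included, and the job is handed in when it is done.

Besides the shell and the picture viewer there is one more tool, called after "Request:" as name(argument=value, ...) on one line, values as JSON. apply_moves: Moves the arm, as the interface text tells. Its arguments: {"type":"object","properties":{"series":{"type":"array","items":{"type":"array","items":{"type":"number"}}},"grip_force":{"type":"number"}},"required":["series"]}

```bash
mkdir -p pics; ls; python3 - <<'E'
from station import arm, imaging, workorder
import cv2
for n in("scene","top"):
    cv2.imwrite(f"pics/{n}0.png",imaging.grab_frame(n))
    print(n,imaging.camera_info(n))
print(arm.state(), arm.tcp_to_grasp)
E
```

```text
pics
scene {'fx': 624.5701402783516, 'fy': 624.5701402783516, 'cx': 314.5781534709642, 'cy': 241.903908160685, 'k1': -0.07072459477648917, 'R': array([[-0.8868446 ,  0.46201935, -0.00669124],
       [ 0.36058562,  0.68294256, -0.63526961],
       [-0.28893712, -0.56579819, -0.77226145]]), 't': array([ 0.44861864, -0.08200512,  1.45316197])}
top {'fx': 462.14459253641076, 'fy': 462.14459253641076, 'cx': 329.9992786506876, 'cy': 236.48353084751935, 'k1': -0.12293060680822654, 'R': array([[ 0.02436369, -0.9996747 ,  0.00754323],
       [-0.99697081, -0.02485389, -0.07369864],
       [ 0.07386214, -0.00572481, -0.99725203]]), 't': array([-0.11154374,  0.45525857,  1.29810315])}
{'time_s': 0.1, 'joints': array([ 6.92939022e+01,  2.01193947e+01,  9.46741890e+01, -2.51998367e-04,
        6.52657591e+01, -4.84781805e+00]), 'qvel': array([ 0.06697275, -0.09980502, -0.11952988, -0.02450343,  0.04583418,
        0.07717074]), 'tau': array([ 9.61220503e-04, -5.06832004e+01, -2.91873658e+01, -1.28745037e-04,
        2.58320892e-03,  1.68877307e-05]), 'tool_pos': array([0.15016573, 0.52878526, 0.23082399]), 'ee_rot': array([ 175.37305936,   89.94065665, -110.48511486]), 'contact_force': array([ 0.86416453,  0.04635211, -0.3717991 ]), 'ft_torque': array([ 0.03165467, -0.03124486,  0.02577166]), 'width': 0.08568275949709375} 0.0187
```

View pics/top0.png

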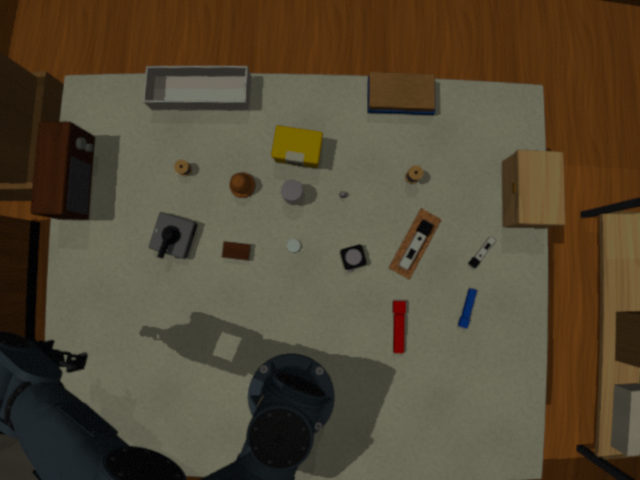

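View pics/scene0.png

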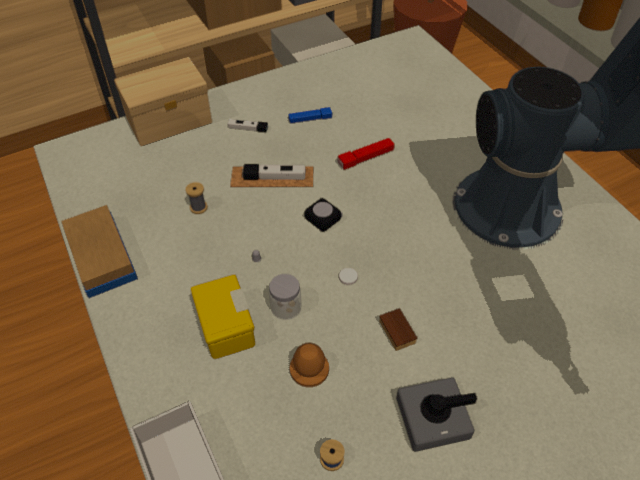

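In the top view the base is near (290,400), +x is up and +y is left.

Things that could be taken for the wand:
- White stick on the cork pad at (416,244)
- Smaller white stick at (482,252)
- Blue stick at (467,308)
- Red stick at (399,326)

I choose the larger white one, on the pad. The station is at (173,236), the tin at (297,147), the jar at (292,191), the egg at (242,184) and the thimble at (343,194).

```bash
cat > h.py <<'E'
from station import arm, imaging, workorder
import cv2, numpy as np
from scipy.spatial.transform import Rotation as Ro
def cam(n):
    c=imaging.camera_info(n); K=np.array([[c['fx'],0,c['cx']],[0,c['fy'],c['cy']],[0,0,1.]])
    return c,K,np.array([c['k1'],0,0,0,0.])
def cast(n,px,z):
    c,K,D=cam(n); p=cv2.undistortPoints(np.float64(px).reshape(-1,1,2),K,D).reshape(-1,2)
    d=np.c_[p,np.ones(len(p))]@c['R']; o=-c['R'].T@c['t']
    return (o+d*((z-o[2])/d[:,2])[:,None])[:,:2]
def proj(n,X):
    c,K,D=cam(n); return cv2.projectPoints(np.float64(X).reshape(-1,1,3),cv2.Rodrigues(c['R'])[0],c['t'],K,D)[0].reshape(-1,2)
def blob(n,im,lo,hi,box,extra=0):
    """largest contour in hsv range in box x0,y0,x1,y1, pixel coords"""
    x0,y0,x1,y1=box; k=4
    s=cv2.resize(im[y0:y1,x0:x1],None,fx=k,fy=k,interpolation=cv2.INTER_CUBIC)
    m=cv2.inRange(cv2.cvtColor(s,cv2.COLOR_BGR2HSV),np.array(lo),np.array(hi))
    m=cv2.morphologyEx(m,cv2.MORPH_OPEN,np.ones((5,5))); m=cv2.morphologyEx(m,cv2.MORPH_CLOSE,np.ones((7,7)))
    cs=cv2.findContours(m,cv2.RETR_EXTERNAL,cv2.CHAIN_APPROX_NONE)[0]
    c=max(cs,key=cv2.contourArea).reshape(-1,2).astype(float)
    return (c+.5)/k-.5+[x0,y0]
def rect(n,c,z):
    w=cast(n,c,z); (x,y),(a,b),t=cv2.minAreaRect((w*1000).astype(np.float32))
    if a<b: a,b,t=b,a,t+90
    return np.round([x,y,a,b,(t+90)%180-90],1)   # mm, angle of the long side from x
def pose():
    s=arm.state(); R=Ro.from_euler('xyz',s['ee_rot'],degrees=True).as_matrix(); z=R[:,2]
    return np.round(s['tool_pos']*1000,1), round(np.degrees(np.arctan2(z[1],z[0])),2), np.round(R[:,0],3), s
E
python3 - <<'E'
from h import *
im=cv2.imread('pics/top0.png'); H=cv2.cvtColor(im,cv2.COLOR_BGR2HSV)
for p in [(297,140),(295,157),(160,235),(190,235),(170,250),(406,256),(395,262),(418,236),(242,184),(292,190),(343,195),(352,265),(293,246),(120,250)]: print(p,H[p[1],p[0]])
print(pose()[:3])
a=cv2.resize(im[110:280,130:360],None,fx=3,fy=3,interpolation=cv2.INTER_CUBIC)
b=cv2.resize(im[195:290,380:510],None,fx=4,fy=4,interpolation=cv2.INTER_CUBIC)
cv2.imwrite('pics/a.png',a)
cv2.imwrite('pics/b.png',b)
E
```

```text
(297, 140) [ 25 255 118]
(295, 157) [ 27  47 108]
(160, 235) [15 17 61]
(190, 235) [30  7 36]
(170, 250) [ 0  0 34]
(406, 256) [34 27 66]
(395, 262) [ 15 172  92]
(418, 236) [ 36  25 103]
(242, 184) [ 15 205  71]
(292, 190) [12 15 85]
(343, 195) [15 16 63]
(352, 265) [ 0 15 34]
(293, 246) [ 51  21 122]
(120, 250) [ 28  45 108]
(array([150.2, 528.8, 230.8]), np.float64(74.14), array([-0.   , -0.001, -1.   ]))
```

View pics/a.png

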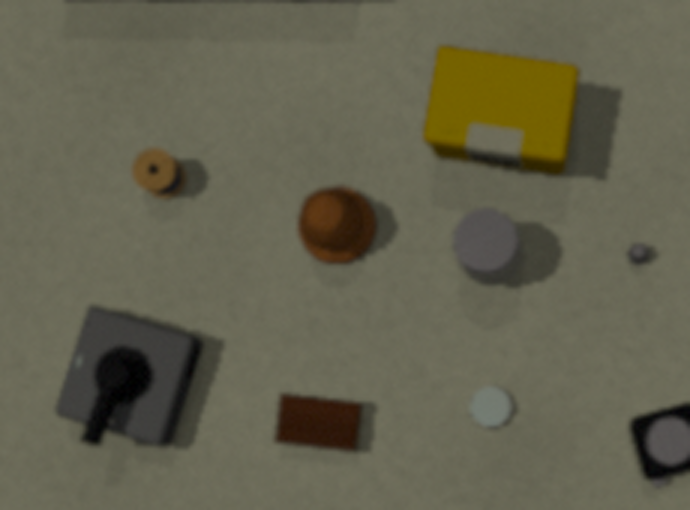

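View pics/b.png

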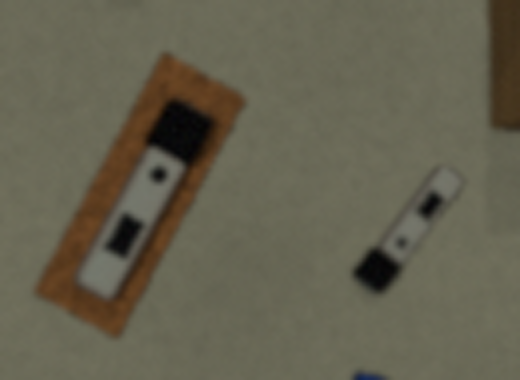

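Crop a shows the station box with the black handle, hub at about (171,236) and tip at (161,256). It also shows the tin with its white label patch at (294,158), the grey jar lid at (292,190) and the thimble at (343,194). Crop b confirms the large white wand on the cork at (416,245), nose up-right; the other white stick is clearly smaller and off the cork. Next I measure.

```bash
python3 - <<'E'
from h import *
T=cv2.imread('pics/top0.png');S=cv2.imread('pics/scene0.png')
HS=cv2.cvtColor(S,cv2.COLOR_BGR2HSV)
for p in [(215,295),(225,340),(238,298),(430,395),(400,420),(285,285),(240,184),(284,172)]: print(p,HS[p[1],p[0]],end=' ')
HT=cv2.cvtColor(T,cv2.COLOR_BGR2HSV)
print('\ncol V', [int(v) for v in HT[120:172,285,2]], [int(v) for v in HT[120:172,312,2]])
for v in (60,90,105):print('tin top V>',v,rect('top',blob('top',T,(18,150,v),(35,255,255),(255,110,340,180)),.08))
for v in (90,120,140):print('tin scene V>',v,rect('scene',blob('scene',S,(18,150,v),(35,255,255),(170,260,270,370)),.08))
print('label top',rect('top',blob('top',T,(10,0,90),(40,80,255),(285,150,306,168)),.08))
print('pad top',rect('top',blob('top',T,(8,110,40),(22,255,255),(380,200,450,290)),.004),
 'scene',rect('scene',blob('scene',S,(5,90,40),(22,255,255),(220,155,325,195)),.004))
print('wand white top',rect('top',blob('top',T,(0,0,50),(180,60,255),(396,222,432,275)),.03))
print('head top',rect('top',blob('top',T,(0,0,0),(180,255,35),(411,212,440,240)),.03))
st=blob('top',T,(0,0,0),(180,60,64),(140,200,205,265));print('station all top',rect('top',st,.04))
def circ(n,c,z):
    w=cast(n,c,z);(x,y),r=cv2.minEnclosingCircle((w*1000).astype(np.float32));return np.round([x,y,r],1),np.round(w.mean(0)*1000,1)
print('egg',circ('top',blob('top',T,(5,120,30),(22,255,255),(225,165,262,202)),.03))
print('jar lid',circ('top',blob('top',T,(0,0,60),(180,32,110),(276,172,307,203)),.075), )
print('jar lid scene',circ('scene',blob('scene',S,(0,0,60),(180,32,255),(266,272,303,300)),.075))
print('thimble',circ('top',blob('top',T,(0,0,0),(180,30,75),(335,187,351,203)),.015))
print('hub etc', cast('top',[(130+122/3,110+377/3),(130+92/3,110+438/3)],.07)*1000)
print('small items: magnet',cast('top',[(293,245)],.01)*1000,'tape',cast('top',[(353,257)],.034)*1000,'spool R',cast('top',[(415,174)],.04)*1000,'needle',cast('top',[(236,251)],.024)*1000)
print('st corners @.04',cast('top',[(130+90/3,110+307/3),(130+200/3,110+338/3),(130+57/3,110+410/3)],.04)*1000)
E
```

```text
(215, 295) [ 24 255 165] (225, 340) [ 23 255 133] (238, 298) [ 22  53 153] (430, 395) [ 0 13 19] (400, 420) [ 22  54 103] (285, 285) [ 11  32 126] (240, 184) [ 14 167 136] (284, 172) [ 18  41 161] 
col V [107, 104, 104, 106, 105, 105, 105, 114, 118, 117, 117, 118, 117, 116, 118, 117, 118, 117, 117, 117, 116, 118, 118, 117, 118, 118, 117, 118, 116, 117, 117, 117, 116, 114, 114, 114, 114, 110, 97, 74, 55, 51, 52, 65, 84, 96, 97, 99, 99, 98, 97, 100] [103, 102, 101, 100, 100, 100, 102, 103, 104, 103, 106, 114, 117, 118, 117, 118, 116, 117, 117, 118, 117, 116, 117, 117, 117, 117, 117, 116, 118, 116, 116, 117, 116, 116, 117, 117, 118, 116, 114, 115, 116, 115, 100, 76, 55, 50, 46, 53, 69, 89, 96, 98]
tin top V> 60 [705.8  -2.1 134.7  95.9  82.9]
tin top V> 90 [707.6  -1.2 132.4  92.5  82.9]
tin top V> 105 [7.089e+02 1.000e-01 1.296e+02 8.980e+01 8.290e+01]
tin scene V> 90 [709.6  20.3 171.5  93.4  82.6]
tin scene V> 120 [707.6   6.8 144.1  93.   82.7]
tin scene V> 140 [706.2   1.5 133.5  92.3  83.2]
label top [672.6   3.7  46.9  22.2  82.2]
pad top [ 445.7 -345.9  198.8   69.3  -27.7] scene [ 443.6 -344.7  200.    71.6  -27.9]
wand white top [ 424.1 -333.6  112.6   30.7  -28.4]
head top [ 489.2 -369.    37.6   36.6   63.6]
station all top [444.1 334.7 127.3 123.4  -5.8]
egg (array([599.6, 155.4,  37.7]), array([599.1, 155.1]))
jar lid (array([576.3,   8.9,  33.5]), array([577. ,   9.4]))
jar lid scene (array([573.9,  16.1,  29. ]), array([572.2,  15.2]))
thimble (array([ 580.9, -133. ,    9.3]), array([ 579.2, -133.7]))
hub etc [[445.23983879 340.72475357]
 [388.24028651 366.45882142]]
small items: magnet [[431.3640572    4.80708287]] tape [[ 400.58336514 -166.05526114]] spool R [[ 640.57443634 -337.79294817]] needle [[409.46454312 165.19224936]]
st corners @.04 [[513.10004193 385.86334005]
 [485.93922176 277.57098034]
 [414.38694475 412.94636707]]
```

```bash
python3 - <<'E'
from h import *
T=cv2.imread('pics/top0.png');S=cv2.imread('pics/scene0.png')
for n,im,box,v in(('top',T,(150,215,195,265),14),('top',T,(150,215,195,265),22),('scene',S,(410,385,485,428),30),('scene',S,(410,385,485,428),45)):
    b=blob(n,im,(0,0,0),(180,255,v),box); w=cast(n,b,.07)*1000
    h0=np.array([445,341]); d=np.linalg.norm(w-h0,axis=1); i=np.argsort(-d)[:8]
    far=w[i].mean(0)
    near=w[d<25]; A=np.c_[2*near,np.ones(len(near))]; s=np.linalg.lstsq(A,(near**2).sum(1),rcond=None)[0]
    print(n,v,'tip',far.round(1),'circle',s[:2].round(1),np.sqrt(s[2]+s[0]**2+s[1]**2).round(1),'rect',rect(n,b,.07))
b=blob('top',T,(0,0,28),(60,60,75),(140,200,205,265)); print('box top',rect('top',b,.04))
b=blob('scene',S,(0,0,60),(180,40,92),(390,370,480,455)); print('box scene',rect('scene',b,.04))
Hs=cv2.cvtColor(S,cv2.COLOR_BGR2HSV);print(Hs[400,410],Hs[438,440],Hs[435,425],Hs[425,455])
print('white scene',rect('scene',blob('scene',S,(0,0,150),(180,60,255),(255,155,312,185)),.03))
print('head scene',rect('scene',blob('scene',S,(0,0,0),(180,255,60),(236,158,262,186)),.03))
E
```

```text
top 14 tip [388.5 368.4] circle [446.3 338.5] 19.7 rect [426.2 342.8  83.6  44.7  -9.5]
top 22 tip [387.7 369.5] circle [445.3 341.3] 23.5 rect [433.  354.4  89.5  48.7 -41.5]
scene 30 tip [386.7 377.1] circle [460.7 371.1] 35.8 rect [438.  370.6  98.   50.7 -26.3]
scene 45 tip [386.4 377.5] circle [460.5 370.8] 36.4 rect [438.3 370.7  99.3  52.5 -26.7]
box top [439.6 338.4 135.3 131.2  74.6]
box scene [449.6 353.4 109.4 107.5  74.9]
[17 27 84] [10 29 78] [20 28 83] [16 34 83]
white scene [ 412.2 -347.1  139.6   63.   -28. ]
head scene [ 491.5 -357.8   53.    39.9   62. ]
```

```bash
python3 - <<'E'
from h import *
c=np.array([449,346.])/1000; a=np.radians(-15)
R=np.array([[np.cos(a),-np.sin(a)],[np.sin(a),np.cos(a)]])
P=[(0,0,.07),(-.07,.007,.07),(-.07,-.007,.07)]+[(i*.055,j*.055,.04) for i in(-1,1) for j in(-1,1)]
X=[[*(c+R@np.array(p[:2])),p[2]] for p in P]
o=[]
for n,(x0,y0) in(('top',(135,200)),('scene',(390,370))):
    im=cv2.imread(f'pics/{n}0.png'); s=cv2.resize(im[y0:y0+85,x0:x0+95],None,fx=4,fy=4,interpolation=cv2.INTER_CUBIC)
    s=np.clip(s.astype(float)*2,0,255).astype(np.uint8)
    for q in proj(n,X): cv2.circle(s,tuple(int(v) for v in ((q-[x0,y0]+.5)*4)),2,(0,0,255),-1)
    o.append(s)
cv2.imwrite('pics/st.png',np.hstack(o))
E
```

```text
(no output)
```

View pics/st.png

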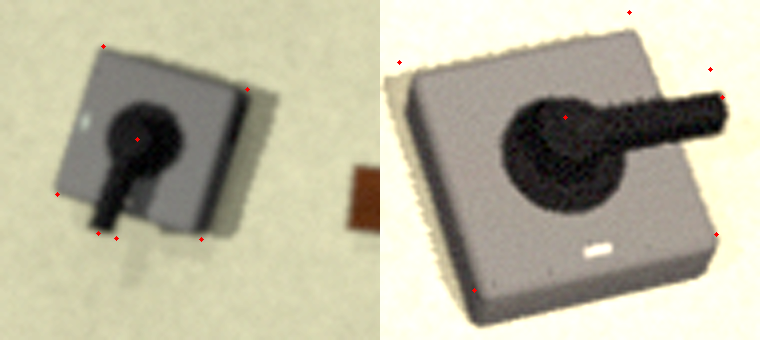

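The overlay shows the box corners and tip agree within about 4 mm once the centre is moved to about (451,349), yaw -15°. The handle is at 0 (off). Working out the push arc:

```bash
python3 - <<'E'
import numpy as np
c=np.array([45.1,34.9])
def P(t,off=2.2,r=5.0):
    t=np.radians(t);u=np.array([np.cos(t),np.sin(t)]);n=np.array([-u[1],u[0]]);return c+r*u+off*n
p=np.array([15.02,52.88]); q=P(165,3.6); print('start',q,(q-p))
prev=q
for t in [165,155,145,135,125,115,105,95,85,79,75,72]:
    q=P(t); print(t,q.round(2),(q-prev).round(2)); prev=q
E
```

```text
start [39.33862231 32.71676225] [ 24.31862231 -20.16323775]
165 [39.7  34.07] [0.36 1.35]
155 [39.64 35.02] [-0.06  0.95]
145 [39.74 35.97] [0.1  0.95]
135 [40.01 36.88] [0.27 0.91]
125 [40.43 37.73] [0.42 0.85]
115 [40.99 38.5 ] [0.56 0.77]
105 [41.68 39.16] [0.69 0.66]
95 [42.47 39.69] [0.79 0.53]
85 [43.34 40.07] [0.87 0.38]
79 [43.89 40.23] [0.55 0.16]
75 [44.27 40.3 ] [0.37 0.07]
72 [44.55 40.34] [0.28 0.04]
```

Request:
apply_moves(series=[[-1, 4.8, -4, 0, 0], [-1, 4.8, -4, 0, 0], [-1, 4.8, -4, 0, 0], [-1, 4.8, -4, 0, 0], [-1, 4.8, -4, 0, 0], [-1, 0, 0, -4, 0], [-1, 0, 0, 0, 0], [-1, 0, 0, 0, 0]])

```text
time_s: 1.1
tool_pos: [0.3902, 0.3297, 0.1922]
ee_rot: [-35.6, 90.0, 38.6]
contact_force: [-0.1, 0.5, 0.9]
width: 0.0002
```

Request:
apply_moves(series=[[-1, 0.3, -0.25, -4.5, 0], [-1, 0, 0, -4.5, 0], [-1, 0, 0, -3.6, 0], [-1, 0, 0, -1.5, 0], [-1, 0, 0, 0, 0], [-1, 0, 0, 0, 0]])

```text
time_s: 1.85
tool_pos: [0.394, 0.3273, 0.0518]
ee_rot: [-38.8, 89.9, 35.4]
contact_force: [0.0, -1.1, -0.1]
width: 0.0001
```

Request:
apply_moves(series=[[-1, 0.36, 1.35, 0, 0], [-1, -0.06, 0.95, 0, -0.17], [-1, 0.1, 0.95, 0, -0.17], [-1, 0.27, 0.91, 0, -0.17], [-1, 0, 0, 0, 0]])

```text
time_s: 2.48
tool_pos: [0.4004, 0.3693, 0.0509]
ee_rot: [-6.5, 89.9, 38.5]
contact_force: [0.1, -0.0, 0.0]
width: 0.0
```

Request:
apply_moves(series=[[-1, 0.42, 0.85, 0, -0.17], [-1, 0.56, 0.77, 0, -0.17], [-1, 0.69, 0.66, 0, -0.17]])

```text
time_s: 2.85
tool_pos: [0.4163, 0.3913, 0.0505]
ee_rot: [170.0, 90.0, -174.3]
contact_force: [-2.5, -0.0, 0.4]
width: 0.0003
```

```bash
python3 - <<'E'
from h import *
o=[]
for n,(x0,y0) in(('top',(135,190)),('scene',(390,370))):
    im=imaging.grab_frame(n); cv2.imwrite(f'pics/{n}1.png',im)
    s=cv2.resize(im[y0:y0+95,x0:x0+95],None,fx=4,fy=4,interpolation=cv2.INTER_CUBIC)
    o.append(np.clip(s.astype(float)*2,0,255).astype(np.uint8))
cv2.imwrite('pics/st1.png',np.hstack(o)); print(pose())
E
```

```text
(array([417.1, 391.5,  50.6]), np.float64(15.81), array([ 0.001,  0.001, -1.   ]), {'time_s': 2.95, 'joints': array([3.85269509e+01, 3.61274211e+01, 9.85607150e+01, 6.76103609e-03,
       4.52614007e+01, 2.27116856e+01]), 'qvel': array([-0.37275979, -0.41467657,  1.39034102, -0.25216688, -0.98152027,
       -8.39597616]), 'tau': array([ 1.80548681e-01, -5.80306649e+01, -2.22401315e+01,  4.94851184e-02,
        1.73220271e-01,  2.01950312e+00]), 'tool_pos': array([0.41707222, 0.39154199, 0.05057889]), 'ee_rot': array([28.15283886, 89.94930863, 43.96334736]), 'contact_force': array([ 0.10798549,  0.50604522, -0.61230952]), 'ft_torque': array([-0.01178655,  0.05264674, -0.0162891 ]), 'width': -0.00016275691950034556})
```

View pics/st1.png

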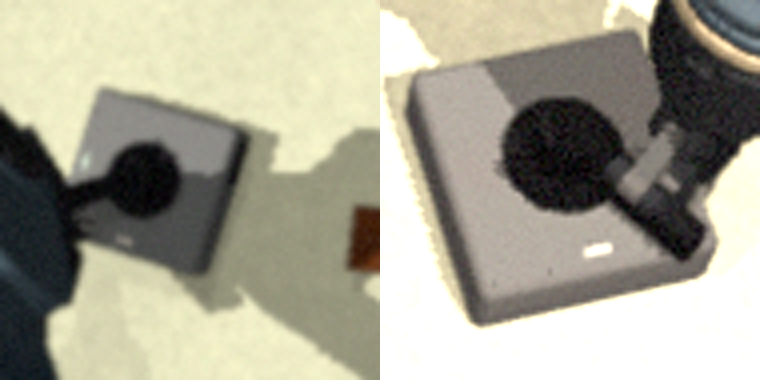

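The handle is turning: in the scene crop the bar tip is near (690,245), with the finger behind it. I continue to the stop.

Request:
apply_moves(series=[[-1, 0.79, 0.53, 0, -0.17], [-1, 0.87, 0.38, 0, -0.17], [-1, 0.55, 0.16, 0, -0.1], [-1, 0.37, 0.07, 0, -0.07], [-1, 0, 0, 0, 0]])

```text
time_s: 3.58
tool_pos: [0.4424, 0.4023, 0.0504]
ee_rot: [65.0, 90.0, 51.8]
contact_force: [-0.7, 0.4, -0.3]
width: -0.0002
```

Request:
apply_moves(series=[[-1, 0.3, 0.0, 0, 0], [-1, 0, 0, 0, 0]])

```text
time_s: 3.82
tool_pos: [0.4433, 0.4022, 0.0502]
ee_rot: [-150.3, 89.8, -163.6]
contact_force: [-14.1, 1.2, 6.1]
width: -0.0
```

Request:
apply_moves(series=[[-1, 0.3, -0.05, 0, 0], [-1, 0, 0, 0, 0]])

```text
time_s: 4.08
tool_pos: [0.4439, 0.402, 0.0502]
ee_rot: [-154.4, 89.5, -167.7]
contact_force: [-28.4, 4.4, 14.0]
width: 0.0
```

Request:
apply_moves(series=[[-1, -1.5, 0.3, 0, 0], [-1, -2, 0.4, 0, 0], [-1, 0, 0, 4, 0], [-1, 0, 0, 5, 0], [-1, 0, 0, 5, 0.17], [-1, 0, -4, 0, 0.18], [-1, 0, -5, 0, 0.18], [-1, 0, -5, 0, 0.18], [-1, 0, -5, 0, 0.18], [-1, 0, -5, 0, 0.18]])

```text
time_s: 5.32
tool_pos: [0.4129, 0.1691, 0.1904]
ee_rot: [-48.9, 89.9, -1.0]
contact_force: [1.4, 0.2, 0.1]
width: -0.0005
```

```bash
python3 - <<'E'
from h import *
o=[]
for n,(x0,y0) in(('top',(135,190)),('scene',(390,370))):
    im=imaging.grab_frame(n); cv2.imwrite(f'pics/{n}2.png',im)
    s=cv2.resize(im[y0:y0+95,x0:x0+95],None,fx=4,fy=4,interpolation=cv2.INTER_CUBIC)
    o.append(np.clip(s.astype(float)*2,0,255).astype(np.uint8))
cv2.imwrite('pics/st2.png',np.hstack(o)); print(pose()[:3])
E
```

```text
(array([412.9, 167.5, 190.3]), np.float64(47.79), array([ 0.   , -0.001, -1.   ]))
```

View pics/st2.png

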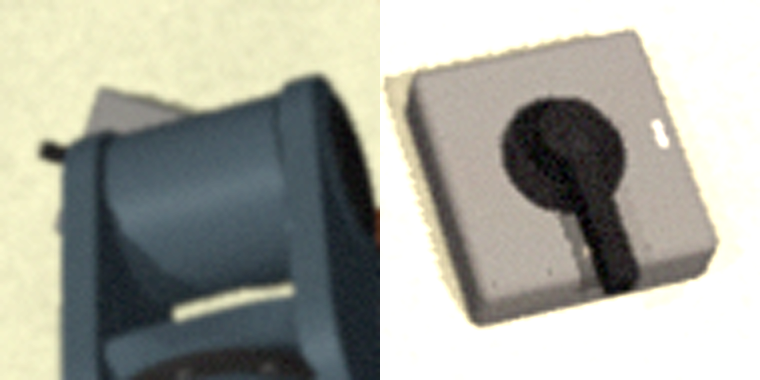

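Bar now points to station +y, parallel to the box sides, with tip at (620,285) in the right panel; the push force had climbed to 28 N at the stop. So the station is on. Next is the jar: jaw axis to 83°, over (576,10.5).

Request:
apply_moves(series=[[1, 4.1, -3.9, 0, 0.154], [1, 4.1, -3.9, 0, 0.154], [1, 4.1, -3.9, 0, 0.153], [1, 4.0, -4.0, 0, 0.153], [1, 0, 0, 0, 0], [1, 0, 0, 0, 0]], grip_force=20)

```text
time_s: 6.18
tool_pos: [0.576, 0.0143, 0.19]
ee_rot: [85.6, 90.0, 168.1]
contact_force: [-0.2, 1.1, 0.5]
width: 0.0855
```

```bash
python3 -c "
from h import *
p=pose();print(p[:3],p[3]['width'])"
```

```text
(array([576. ,  14.3, 190. ]), np.float64(82.57), array([-0.001,  0.   , -1.   ])) 0.08549809406085081
```

Request:
apply_moves(series=[[1, 0, -0.35, -4, 0], [1, 0, 0, -5, 0], [1, 0, 0, -4, 0], [1, 0, 0, -2.4, 0], [1, 0, 0, -1, 0], [1, 0, 0, 0, 0], [0.4, 0, 0, 0, 0], [0.4, 0, 0, 0, 0], [0.4, 0, 0, 0, 0]])

```text
time_s: 7.3
tool_pos: [0.5771, 0.01, 0.0277]
ee_rot: [-82.0, 89.9, 0.7]
contact_force: [-1.8, 0.2, 5.3]
width: 0.0633
```

Request:
apply_moves(series=[[0.4, -0.1, -0.75, 0, 0], [0.4, -0.14, -1.2, 0, 0], [0.4, -0.14, -1.2, 0, 0], [0.4, -0.14, -1.2, 0, 0], [0.4, -0.14, -1.2, 0, 0], [0.4, -0.14, -1.2, 0, 0], [0.4, 0, 0, 0, 0], [0.4, 0, 0, 0, 0]])

```text
time_s: 8.3
tool_pos: [0.5694, -0.0588, 0.0277]
ee_rot: [-109.6, 89.8, -26.9]
contact_force: [-0.2, -5.0, 6.8]
width: 0.0632
```

Request:
apply_moves(series=[[0.7, 0, 0, 0, 0], [0.7, 0, 0, 0, 0], [0.7, 0, 0, 3, 0], [0.7, 0, 0, 4, 0], [0.7, 0, 0, 5, 0], [0.7, 0, 0, 4, 0]])

```text
time_s: 9.05
tool_pos: [0.5686, -0.0576, 0.1883]
ee_rot: [-93.2, 89.9, -10.6]
contact_force: [-0.4, 0.2, 1.0]
width: 0.0727
```

Request:
apply_moves(series=[[1, -2.2, -4.8, 0, -0.06], [1, -2.2, -4.8, 0, -0.06], [1, -2.1, -4.8, 0, -0.06], [1, -2.1, -4.7, 0, -0.06], [1, -2.1, -4.7, 0, -0.06], [1, -2.1, -4.7, 0, -0.06], [1, 0, 0, 0, 0], [1, 0, 0, 0, 0]])

```text
time_s: 10.05
tool_pos: [0.4405, -0.3422, 0.1861]
ee_rot: [50.8, 90.0, 112.8]
contact_force: [1.1, 0.7, 0.3]
width: 0.0855
```

```bash
python3 - <<'E'
from h import *
T=imaging.grab_frame('top');S=imaging.grab_frame('scene');cv2.imwrite('pics/top3.png',T);cv2.imwrite('pics/scene3.png',S)
def circ(n,c,z):
    w=cast(n,c,z);(x,y),r=cv2.minEnclosingCircle((w*1000).astype(np.float32));return np.round([x,y,r],1)
print('pred jar px',proj('top',[[.569,-.058,.075]]),proj('scene',[[.569,-.058,.075]]))
print('tin',rect('top',blob('top',T,(18,150,90),(35,255,255),(255,110,340,180)),.08),rect('scene',blob('scene',S,(18,150,140),(35,255,255),(170,260,270,370)),.08))
x,y=proj('top',[[.569,-.058,.075]])[0].astype(int)
print('jar',circ('top',blob('top',T,(0,0,60),(180,32,110),(x-16,y-19,x+16,y+16)),.075))
x,y=proj('scene',[[.569,-.058,.075]])[0].astype(int)
print('jar sc',circ('scene',blob('scene',S,(0,0,60),(180,32,255),(x-20,y-14,x+20,y+13)),.075))
print('thimble',circ('top',blob('top',T,(0,0,0),(180,30,75),(335,187,351,203)),.015))
print('egg',circ('top',blob('top',T,(5,120,30),(22,255,255),(225,165,262,202)),.03))
print(pose()[:3])
cv2.imwrite('pics/v3.png',np.hstack([T[100:400,230:560],S[100:400,150:480]]))
E
```

```text
pred jar px [[315.72642966 194.13842407]] [[273.42402895 259.64731784]]
tin [706.6  -1.5 133.2  94.1  82.8] [706.4   1.7 134.   92.3  83.2]
jar [568.2 -61.9  34.8]
jar sc [569.5 -56.7  30. ]
thimble [ 577.7 -132.2    8.3]
egg [599.9 154.9  37.5]
(array([ 441. , -341.6,  186.3]), np.float64(62.1), array([-0.,  0., -1.]))
```

View pics/v3.png

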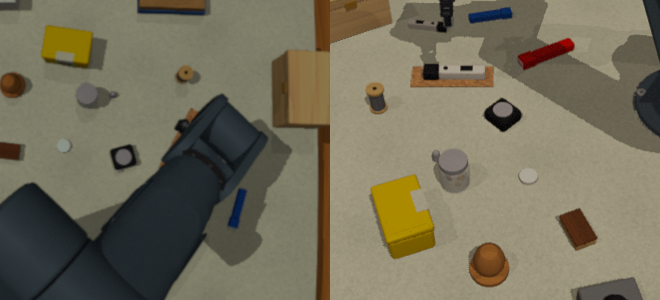

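The jar is clear of the label: its y' is about -75 mm, so its near edge is at about -43 against the label edge at -25. It stands upright at top (317,195), with the thimble at (343,195), the egg and the tin unmoved. Next I grasp the wand.

Request:
apply_moves(series=[[1, 0, -0.1, -5, 0], [1, 0, 0, -5, 0], [1, 0, 0, -4, 0], [1, 0, 0, -2.5, 0], [1, 0, 0, -1.3, 0], [1, 0, 0, 0, 0], [-0.5, 0, 0, 0, 0], [-0.5, 0, 0, 0, 0], [-0.5, 0, 0, 0, 0], [-0.5, 0, 0, 0, 0]], grip_force=40)

```text
time_s: 11.4
tool_pos: [0.4408, -0.3439, 0.009]
ee_rot: [-105.6, 89.9, -43.6]
contact_force: [-0.2, 0.6, 6.3]
width: 0.0288
```

```bash
python3 -c "
from h import *
p=pose();print(p[:3],p[3]['width'],p[3]['contact_force'])"
```

```text
(array([ 440.8, -343.9,    9. ]), np.float64(62.01), array([ 0.001, -0.001, -1.   ])) 0.028803188232566525 [-0.24590428  0.60477457  6.30298273]
```

Request:
apply_moves(series=[[-0.5, 0, 0, 1.5, 0], [-0.5, 0, 0, 3.5, 0], [-0.5, 0, 0, 5, 0], [-0.5, 0, 0, 5, 0], [-0.5, 0, 0, 2, 0], [-0.5, 0, 0, 0, 0]])

```text
time_s: 12.15
tool_pos: [0.441, -0.344, 0.1802]
ee_rot: [-104.3, 89.8, -42.3]
contact_force: [-1.6, -0.7, -1.3]
width: 0.0291
```

Request:
apply_moves(series=[[-0.5, 0.5, 2.8, 0, 0.04], [-0.5, 0.8, 4.5, 0, 0.045], [-0.5, 0.8, 4.5, 0, 0.045], [-0.5, 0.8, 4.5, 0, 0.045], [-0.5, 0.8, 4.5, 0, 0.045], [-0.5, 0.8, 4.5, 0, 0.045], [-0.5, 0.8, 4.5, 0, 0.045], [-0.5, 0.8, 4.5, 0, 0.04], [-0.5, 0.4, 2.5, 0, 0.016], [-0.5, 0, 0, 0, 0]])

```text
time_s: 13.4
tool_pos: [0.505, 0.0257, 0.1772]
ee_rot: [92.7, 89.9, 175.9]
contact_force: [-1.1, -0.4, -1.1]
width: 0.0291
```

```bash
python3 - <<'E'
from h import *
p=pose();print(p[:3],p[3]['width'],p[3]['contact_force'])
T=imaging.grab_frame('top');S=imaging.grab_frame('scene');cv2.imwrite('pics/top4.png',T);cv2.imwrite('pics/scene4.png',S)
t=p[0]/1000; a=np.radians(p[1]-90); u=np.array([np.cos(a),np.sin(a)])
X=[[*(t[:2]+k*u),t[2]+.008] for k in(.075,)]+[[.660,.0054,.045]]
print(proj('top',X),proj('scene',X))
for q in proj('scene',X): cv2.circle(S,tuple(q.astype(int)),1,(255,0,255),-1)
for q in proj('top',X): cv2.circle(T,tuple(q.astype(int)),1,(255,0,255),-1)
cv2.imwrite('pics/v4.png',np.hstack([cv2.resize(T[110:260,220:350],None,fx=3,fy=3),cv2.resize(S[150:350,190:340],None,fx=2.25,fy=2.25)]))
E
```

```text
(array([505. ,  25.7, 177.2]), np.float64(83.12), array([-0.002,  0.   , -1.   ])) 0.029050402916493204 [-1.14043403 -0.3593816  -1.12295167]
[[285.06295263 182.07230147]
 [294.45349665 163.57165318]] [[282.18498014 253.31192531]
 [246.09521677 308.64410823]]
```

View pics/v4.png

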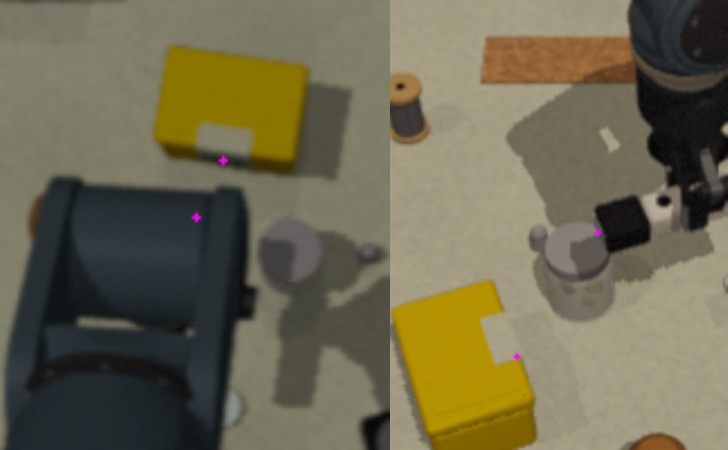

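The wand is held straight; the predicted nose point matches the head front in the scene view at (597,232). I lower it to label height.

Request:
apply_moves(series=[[-0.5, 0.1, -0.15, -4, 0], [-0.5, 0, 0, -4, 0], [-0.5, 0, 0, -3, 0], [-0.5, 0, 0, -2, 0], [-0.5, 0, 0, -1, 0], [-0.5, 0, 0, 0, 0], [-0.5, 0, 0, 0, 0]])

```text
time_s: 14.38
tool_pos: [0.507, 0.0227, 0.039]
ee_rot: [-85.9, 89.9, -2.9]
contact_force: [0.5, -0.1, -0.5]
width: 0.0293
```

```bash
python3 - <<'E'
from h import *
p=pose();print(p[:3],p[3]['width'],p[3]['contact_force'])
t=p[0]; a=np.radians(p[1]-90); u=np.array([np.cos(a),np.sin(a)]); n=t[:2]+75*u
L=np.array([659.8,5.4]); b=np.radians(-7); v=np.array([np.cos(b),np.sin(b)])
d=L-n; print('nose',n,t[2]+8,'dist',d@v,'angle',np.degrees(a),'lateral at label',(n+u*(d@v)-L)@[-v[1],v[0]])
S=imaging.grab_frame('scene');cv2.imwrite('pics/scene5.png',S)
# head front top corners predicted, for an elevation check
k=np.array([-u[1],u[0]]); X=[[*((n+s*18*k)/1000),(t[2]+21)/1000] for s in(-1,1)]
q=proj('scene',X);print(q)
for i in q: cv2.circle(S,tuple(i.astype(int)),1,(255,0,255),-1)
cv2.imwrite('pics/v5.png',cv2.resize(S[200:350,190:390],None,fx=4,fy=4))
E
```

```text
(array([507. ,  22.7,  39. ]), np.float64(82.96), array([ 0.001, -0.   , -1.   ])) 0.029273839640982055 [ 0.47135835 -0.12354693 -0.52086016]
nose [581.43456217  13.50783188] 47.0 dist 78.7694098887474 angle -7.040000000000006 lateral at label -1.5579385398476795
[[280.66020296 285.01176698]
 [286.5100258  299.05408834]]
```

View pics/v5.png

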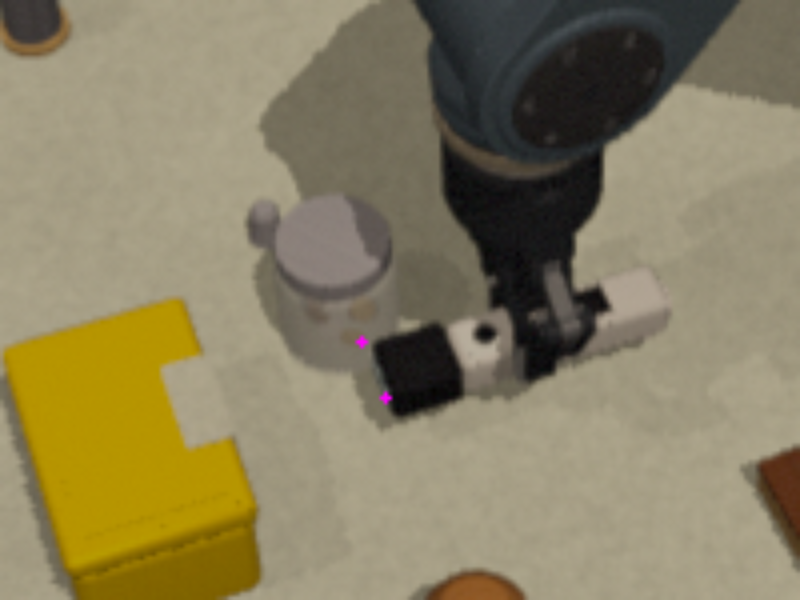

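```bash
python3 - <<'E'
from h import *
p=pose();t=p[0]; a=np.radians(p[1]-90); u=np.array([np.cos(a),np.sin(a)]);k=np.array([-u[1],u[0]])
f=lambda x,y,z:[*((t[:2]+x*u+y*k)/1000),(t[2]+z)/1000]
C=lambda X:((proj('scene',X)-[190,200]+.5)*4).round()
print('rear top',C([f(-75,15,21),f(-75,-15,21)]),'front top',C([f(75,18,21),f(75,-18,21)]),'head/grip seam',C([f(37,18,21),f(37,-18,21)]))
b=np.radians(-7);v=np.array([np.cos(b),np.sin(b)]);w=np.array([-v[1],v[0]]);c=np.array([706.5,-.3])
print('tin lid', C([[*((c+i*47*v+j*67*w)/1000),.08] for i in(-1,1) for j in(-1,1)]))
print(C([f(75,0,21),f(65,0,21),f(75,0,16)]))
E
```

```text
rear top [[669. 306.]
 [646. 261.]] front top [[388. 398.]
 [365. 342.]] head/grip seam [[461. 375.]
 [437. 320.]]
tin lid [[182. 291.]
 [261. 508.]
 [ -3. 346.]
 [ 65. 570.]]
[[376. 370.]
 [395. 364.]
 [377. 376.]]
```

The nose is 79 mm out, square within 0.1°, about 1.5 mm off laterally and at z of about 43–47 mm; pitch is under about 1°. I hold it steady.

Request:
apply_moves(series=[[-0.5, 0, 0, 0, 0], [-0.5, 0, 0, 0, 0], [-0.5, 0, 0, 0, 0], [-0.5, 0, 0, 0, 0], [-0.5, 0, 0, 0, 0], [-0.5, 0, 0, 0, 0], [-0.5, 0, 0, 0, 0], [-0.5, 0, 0, 0, 0], [-0.5, 0, 0, 0, 0], [-0.5, 0, 0, 0, 0]])

```text
time_s: 15.68
tool_pos: [0.5066, 0.0229, 0.0383]
ee_rot: [155.3, 90.0, -121.7]
contact_force: [0.4, -0.2, -0.7]
width: 0.0292
```

Request:
apply_moves(series=[[-0.5, 0, 0, 0, 0], [-0.5, 0, 0, 0, 0], [-0.5, 0, 0, 0, 0], [-0.5, 0, 0, 0, 0], [-0.5, 0, 0, 0, 0], [-0.5, 0, 0, 0, 0]])

```text
time_s: 16.42
tool_pos: [0.5066, 0.0229, 0.0383]
ee_rot: [154.0, 90.0, -123.0]
contact_force: [0.1, 0.7, -0.6]
width: 0.0291
```

```bash
python3 - <<'E'
from h import *
p=pose();print(p[:3],p[3]['width'])
T=imaging.grab_frame('top');S=imaging.grab_frame('scene')
b=blob('scene',S,(5,90,60),(22,255,255),(220,155,325,195)); print('pad scene',rect('scene',b,.004))
b=blob('top',T,(8,110,30),(22,255,255),(380,200,450,290)); print('pad top',rect('top',b,.004))
E
```

```text
(array([506.6,  22.9,  38.3]), np.float64(82.98), array([-0., -0., -1.])) 0.029080381200210472
pad scene [ 472.6 -360.1  134.3   71.7  -28. ]
pad top [ 445.5 -345.7  198.9   69.3  -28. ]
```

Request:
apply_moves(series=[[-0.5, -0.5, 0, 1.5, 0], [-0.5, 0, 0, 4, 0], [-0.5, 0, 0, 5, 0], [-0.5, 0, 0, 3.6, 0], [-0.5, -0.5, -3.0, 0, -0.04], [-0.5, -0.75, -4.5, 0, -0.045], [-0.5, -0.75, -4.5, 0, -0.045], [-0.5, -0.75, -4.5, 0, -0.045], [-0.5, -0.75, -4.5, 0, -0.045], [-0.5, -0.75, -4.5, 0, -0.045]])

```text
time_s: 17.77
tool_pos: [0.4584, -0.2334, 0.1804]
ee_rot: [-98.0, 89.9, -30.3]
contact_force: [0.6, -0.6, -1.4]
width: 0.0295
```

Request:
apply_moves(series=[[-0.5, -0.75, -4.5, 0, -0.045], [-0.5, -0.7, -4.3, 0, -0.04], [-0.5, 0, -2.5, 0, -0.014], [-0.5, 0, 0, 0, 0], [-0.5, 0, 0, -4, 0], [-0.5, 0, 0, -4, 0], [-0.5, 0, 0, -3, 0], [-0.5, 0, 0, 0, 0]])

```text
time_s: 18.77
tool_pos: [0.4437, -0.3433, 0.0682]
ee_rot: [74.2, 89.8, 136.4]
contact_force: [-0.9, 0.3, -1.4]
width: 0.0295
```

```bash
python3 -c "
from h import *
p=pose();print(p[:3],p[3]['width'],p[3]['contact_force'])"
```

```text
(array([ 443.7, -343.3,   68.2]), np.float64(62.18), array([-0.003,  0.003, -1.   ])) 0.029526035749429587 [-0.88206595  0.26975942 -1.43265398]
```

Request:
apply_moves(series=[[-0.5, 0.1, -0.2, -2.5, 0], [-0.5, 0, 0, -2, 0], [-0.5, 0, 0, -0.9, 0], [-0.5, 0, 0, -0.3, 0], [-0.5, 0, 0, 0, 0], [-0.5, 0, 0, 0, 0]])

```text
time_s: 19.52
tool_pos: [0.4459, -0.3473, 0.013]
ee_rot: [-104.4, 89.9, -42.3]
contact_force: [-0.8, 0.4, -0.8]
width: 0.0292
```

Request:
apply_moves(series=[[-0.5, 0, 0.1, -0.2, 0], [-0.5, 0, 0, -0.2, 0], [-0.5, 0, 0, 0, 0], [-0.5, 0, 0, 0, 0]])

```text
time_s: 20.02
tool_pos: [0.4456, -0.3461, 0.009]
ee_rot: [-14.2, 90.0, 47.9]
contact_force: [-2.5, 3.4, 9.7]
width: 0.0294
```

Touched down: +9.7 N, at the same height as the grasp. I release slowly and retreat.

Request:
apply_moves(series=[[0, 0, 0, 0, 0], [0.3, 0, 0, 0, 0], [0.6, 0, 0, 0, 0], [0.6, 0, 0, 0, 0], [0.6, 0, 0, 1.5, 0], [0.6, 0, 0, 4, 0], [0.6, 0, 0, 5, 0], [0.6, 0, 0, 5, 0]])

```text
time_s: 21.02
tool_pos: [0.4455, -0.346, 0.1659]
ee_rot: [-104.2, 90.0, -42.1]
contact_force: [0.3, 0.1, -0.1]
width: 0.0681
```

Request:
apply_moves(series=[[0.6, -3, 4.5, 0, 0], [0.6, -3, 4.5, 0, 0], [0.6, -2, 5, 0, 0], [0.6, -1, 5.5, 0, 0], [0.6, 0, 5.5, 0, 0], [0.6, 0, 5.5, 0, 0], [0.6, 0, 5, 0, 0], [0.6, 0, 0, 0, 0], [0.6, 0, 0, 0, 0]])

```text
time_s: 22.15
tool_pos: [0.3558, 0.0086, 0.1638]
ee_rot: [-77.7, 89.9, -15.5]
contact_force: [0.2, -0.5, 0.8]
width: 0.0686
```

```bash
python3 - <<'E'
from h import *
p=pose();print(p[:3],p[3]['width'],p[3]['time_s'])
T=imaging.grab_frame('top');S=imaging.grab_frame('scene');cv2.imwrite('pics/top6.png',T);cv2.imwrite('pics/scene6.png',S)
print('pad',rect('top',blob('top',T,(8,110,40),(22,255,255),(380,200,450,290)),.004))
print('white',rect('top',blob('top',T,(0,0,50),(180,60,255),(396,222,434,275)),.03),'head',rect('top',blob('top',T,(0,0,0),(180,255,35),(411,212,440,240)),.03))
print('tin',rect('top',blob('top',T,(18,150,90),(35,255,255),(255,110,340,180)),.08),rect('scene',blob('scene',S,(18,150,140),(35,255,255),(170,260,270,370)),.08))
cv2.imwrite('pics/v6.png',np.hstack([cv2.resize(T[110:290,130:460],(440,240)),cv2.resize(S[130:460,150:490],(340,330))[:240]]) if 0 else cv2.resize(S[130:460,150:490],None,fx=1.8,fy=1.8,interpolation=cv2.INTER_CUBIC))
E
```

```text
(array([355.8,   8.6, 163.8]), np.float64(62.17), array([ 0.001, -0.   , -1.   ])) 0.06856447420244312 22.15
pad [ 445.3 -345.8  199.5   69.1  -27.7]
white [ 410.1 -364.7  108.3   59.3    0.6] head [ 493.9 -371.3   36.7   36.4   62.9]
tin [707.3  -1.1 132.2  93.   82.8] [706.5   1.9 134.4  92.3  83.1]
```

View pics/v6.png

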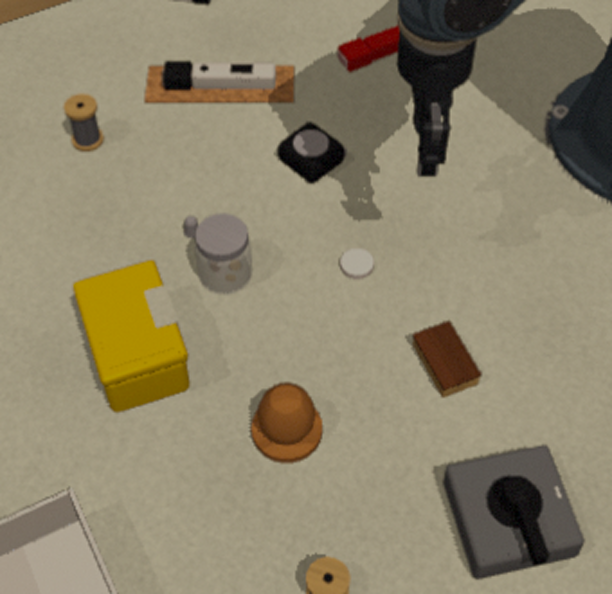

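The final view shows:
- The wand lies key-up on the cork at (225,76). Its head at (493.9,-371.3) mm puts the origin at about (444,-345), within about 1 mm of the pad centre.
- The handle is on, tip at (540,555).
- The tin is unmoved and the jar is upright, clear of the label.

I hand in the job.

```bash
python3 -c "
from station import workorder
print(workorder.sign_off())"
```

```text
the job is handed in; nothing more can be done
None
```

The job is done and handed in after about 22 s of robot time; sign-off reports no verdict.

- **Station:** I pushed the handle clockwise until the force climbed to 28 N at the stop. The last picture still shows it on, pointing to the station's +y.
- **Jar:** I gripped it lightly and slid it about 68 mm to the right, upright. Its near edge measures about 18 mm past the label's edge, and the thimble and egg did not move.
- **Scan:** I held the nose about 79 mm in front of the label for about 2 s. By arm readings it was square within 0.1° and about 1.5 mm off to the side.
- **Wand:** It lies right way up on the cork, along the pad and within about 1 mm of its centre.
- **Tin:** Its position agrees with the start to about 1 mm.

Checks that disagreed:
- **Nose height:** The scene camera put the wand up to about 4 mm lower at the scan than the arm readings, so the nose was about 43–47 mm high against the 45 mm wanted.
- **White grip at the end:** The colour measurement of the white grip was spoiled by the background, so the final wand check rests on the black head and the picture.

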